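Free the chip cutter's pusher, draw it back and wedge it

TASK

Make the potato chip cutter safe for washing. Undo its red wing nut - it has a left-hand thread, so it loosens clockwise seen from above, about three quarters of a turn until it stops - then slide the pusher all the way back from the cutting grid and push the yellow thumb wedge along its ramp until it jams firmly against the steel bar. Leave the nut loose and do not disturb the crockery, shaker or canister.

Things in the scene. Friction and masses are not known exactly. Their poses are not given: they have to be found in the camera images.
- cutter: Potato chip cutter fixed to the counter: grey base plate 200 mm (its x) by 440 mm (its y), its top 24 mm above the counter. Origin: centre of its underside, at counter height; z up. A grid frame 134 mm wide and 144 mm high stands across its +y end (its y = 180 to 200 mm). The flat steel bar (40 mm wide, top at 36 mm) runs along its y through the middle and carries the pusher. A blue ramp stands on its +x side; nothing else tall is on that side.
- nut (a joint): Angle of the red wing nut about its vertical axis, rad: 0 is fully tight, grows as it turns CLOCKWISE seen from above (left-hand thread: clockwise loosens and raises it 10 mm a turn), hard stop at 4.9 fully loose; starts at 0 to 0.6. Turning it anticlockwise only tightens. At 0 its wings lie along the cutter's x. It needs about 0.12 N m and stays where it is left. Its steel flange (44 mm across) sits between two 6 mm lips on the bar and blocks the bar until about 3.9.
- nut_wing (a point): Centre of the wing nut's wings, on the nut's axis (cutter x = 0, y = -100 mm), 83.5 mm above the counter when tight. The wings are one straight upright blade 100 mm long, 10 mm thick, 28 mm high (14 mm above and below this point), along this point's x; a hub 32 mm across is in the middle.
- bar (a joint): Travel of the steel bar with the pusher, m: 0 is pushed up to the grid, 0.09 is fully back at its stop (it moves along the cutter's -y). About 3 N of friction; stays where left. Blocked while the nut is tight.
- pusher_handle (a point): Middle of the pusher's black crossbar handle: a round bar 18 mm in diameter and 90 mm long along the cutter's x, its centre 152 mm above the counter (8 mm above the top of the grid frame), at cutter y = 115 mm when the bar is at 0. Below it stands the white pusher block, 80 mm wide (x), 30 mm thick (y), top at 111 mm. The gap between handle and grid frame is 56 mm at the start; push the handle from the grid side.
- wedge (a joint): Travel of the yellow thumb wedge along its ramp, m: starts at 0 to 0.012, grows as it slides along the cutter's +y, drawing 0.2 m per m nearer the bar (towards -x); it meets the side of the bar at about 0.043 and jams within some millimetres more. About 3 N of friction; jams firmly with a push of 10 to 15 N along the cutter's y.
- wedge_tab (a point): Point on the upright thumb tab of the wedge, 85 mm above the counter, in the middle of its width and thickness. The tab is 30 mm wide (cutter x), 10 mm thick (cutter y), its top 105 mm and its lower end 45 mm above the counter; push its -y face. At wedge travel 0 it is at cutter x = 80, y = -50 mm.
- thumb_wedge: The yellow wedge with its arm and tab as one piece (moves with joint wedge; origin not meaningful for handling).
- canister: Stainless canister with a closed hinged lid, 114 mm across, 162 mm high; origin under its centre. Bystander.
- shaker: Empty blue plastic shaker, 84 mm across, 160 mm high; origin under its centre. Bystander.
- tumbler_a: Clear glass tumbler, 68 mm across, 110 mm high; origin under its centre. Bystander.
- tumbler_b: Clear glass tumbler like the other. Bystander.
- mug: Green mug, 80 mm across, 90 mm high, standing beyond the cutter's grid end (about 50 mm or more clear of the base plate); origin under its centre. Bystander.
- plate: Yellow melamine plate, 220 mm across, 20 mm high; origin under its centre. Bystander.

How it is judged:
On the way, in this order (a step that is already met when the one before it is completed fails the run):
1. the wing nut is turned clockwise until it is loose (beyond 4.3 rad) (value of joint nut above 4.3 rad), for 0.1 s.
2. then the pusher is slid fully back (within 6 mm of its stop) (value of joint bar above 0.084 m), for 0.1 s.
3. then the wedge is pushed along its ramp until it meets the bar (value of joint wedge above 0.041 m), for 0.1 s.
At the end, for the whole second after the job is handed in: The nut is still loose (beyond 4.2 rad), the bar is within 8 mm of fully back and at rest, and the wedge is beyond 41 mm and jammed: it presses on the bar with more than 1.5 N by itself (value of joint nut above 4.2 rad and value of joint bar above 0.082 m and value of joint wedge above 0.041 m and contact force between thumb_wedge and anything else above 1.5 N and velocity of joint bar below 0.01 m/s); the robot touches nothing.
It fails at once if a bystander (canister, shaker, tumbler, mug or plate) is moved more than 20 mm (distance of any of canister, shaker, tumbler_a, tumbler_b, mug, plate from where it was at the start of the episode above 0.02 m).
It also fails if it takes over 62 s, if anything falls off the work surface, if the arm or the gripper's body presses on something with over 40 N, if the wrist force passes 120 N, or if a joint passes its speed limit or range.

ROBOT

A 6-joint arm with a two-finger parallel gripper is mounted at the origin on the work surface. World frame = base frame: x ahead of the robot, y to its left, z up, the work surface at z = 0. Lengths are in m, angles in rad, forces in N, time in s.
With the tool pointing down it reaches from about 0.35 to 0.85 m from the base axis. Payload 8.1 kg.
Tool frame: the origin (TCP) lies midway between the tips of the shut fingers; the grasp point (between the pads) lies manip.grip_point_offset behind it (manip.grip_point_offset is the distance from the TCP to the grasp point, in m); z points along the fingers, y is the line along which they close (so a half turn about z gives the same grasp; the last joint's range is limited). The gripper opens to 85 mm and grips with 20 to 120 N. Pads are 22 mm wide; open, the fingers measure 114 mm over their backs; the gripper's body (76 mm by 85 mm) begins 54 mm behind the grasp point. The pads swing forward as they close: fully open they stand 13 mm farther back than shut.
Start: joints at [1.034, 0.13, 1.488, -0, 1.523, -0.085], TCP at [0.262, 0.54, 0.231] pointing down, gripper open.
Joint ranges: [-2.96, 2.96], [-0.89, 2.26], [0.02, 2.5], [-1.34, 4.48], [0, 2.73], [-2.66, 2.66]. Speed limits (rad/s): [2.39, 2.39, 2.79, 3.14, 3.14, 3.14].

INTERFACE

Orientations are given as a unit quaternion [x, y, z, w].
In Python, from cell import manip, viewer, finder gives the robot as it stands.
- The arm moves only by the tool move_arm, never from a script. Its argument "plan" is a list of rows, each a list of 3 entries, a list of its own where there are three numbers: the finger opening in m, from 0 to 0.0854, then the shift along the world's x, y, z in m, then the turn about the world's z in degrees. A call has 1 to 20 rows; each row is the pose to reach, as a shift and turn from the pose commanded when the call began; what a row does not reach only later rows make up. A row lasts 1/12 s, in which the tool goes at most 41.7 mm and 7.16 degrees, less where a joint would pass 70% of its speed; a pose out of reach is approached as far as the arm can. A call with a gripper value outside its range is refused whole. The fingers move at their own pace and stop on an object; "squeeze" is the grip in N (left out, the last holds). Time passes only in rows, so rows that repeat a pose let the fingers close. It gives the time, the measured TCP pose, the force, the opening and the grip force at its end, in the units of the state.
- manip.get_obs(): the state, without advancing time (a new reading comes with each control period).
- viewer.capture(name): name is "scene" or "top" or "wrist"; returns the picture (420x560x3 uint8, red, green, blue); there is no depth.
- viewer.camera_info(name): a dict with "fov_y" (degrees; the focal length in pixels is half the picture's height over the tangent of half this angle, whatever the lens; pixels are square), "cx", "cy" (the principal point, pixels), "dist_coeffs" ([k1, k2, p1, p2, k3] as OpenCV has them; the pictures are not rectified), "position" and "orientation" of the camera in the world; the wrist camera has in their place "tool_from_camera" (4x4, takes a point from camera to tool coordinates, whose origin is the TCP and whose axes are the flange's). Camera axes: x right, y up, looking along -z (the intrinsics and any distortion apply to the point x, -y, -z); pixel columns grow to the right and rows downward; lengths in m; the calibration is good to about 2 mm. A picture is of the moment at which its call begins: read the wrist's pose just before it. camera_info takes no time and is no camera call.
- manip.close_job(): hands the job in; it is judged then, once.
Trained networks look in the newest picture that a camera, given by its name, has taken for a name from the list of things; names that differ only in an ending like _2 or _b are one class to them, and where a whole thing is asked for, a point or a joint stands for the part that bears it (a point fixed in the world has none). Each returns a list of dicts, best first, with "confidence" (0 to 1); they miss things now and then, are a little off and sometimes report something else, mostly with a low value. They report only what shows in the picture. A call takes as long as a camera call.
- finder.spot_in(camera, label): "centre" ([x, y, z] in m, in world coordinates, good to about 4 mm: the middle of the surface that is visible of it).
- finder.trace(camera, label): "mask" (420x560 bool, what is visible of it).
The state is a dict: "time_s": time; "qpos": joint angles; "joint_velocities": joint speeds; "joint_torque": joint torques, N m; "position": TCP position; "eef_rot": TCP orientation; "wrist_force": force on the tool from outside, world axes, zero at the start; "moment": the same for the moment, N m; "gripper_width": finger opening in m; "gripper_force": force on a finger pad.
Only numpy, scipy, OpenCV 4.12 (cv2) and the standard library are available. Lean on these libraries where they do the work, as an engineer would, in place of code of your own. Each camera call takes 0.05 s, during which the arm holds its last target. There are 200 camera calls.

## Working session

There is one attempt and no reset: what is moved stays moved. The work goes in short steps, Python scripts to look and compute and a tool call to move; the robot and the scene stay as the last step left them, time stands still between calls to the robot, and variables do not carry over. Pictures are saved under pics/ and viewed, at most 10 in all, crops included, and the job is handed in when it is done.

Besides the shell and the picture viewer there is one more tool, called after "Emit:" by a JSON object that holds its "op" and its "data". move_arm: Moves the arm, as the interface text tells. Its arguments: {"type":"object","properties":{"plan":{"type":"array"},"squeeze":{"type":"number"}},"required":["plan"]}

```bash
mkdir -p pics; cat > h.py <<'E'
import numpy as np,cv2
from scipy.spatial.transform import Rotation as R
from cell import manip,viewer,finder
E
python3 - <<'E'
from h import *
s=manip.get_obs(); print(s['time_s'],s['position'],s['eef_rot'],s['gripper_width'],manip.grip_point_offset)
for c in ('scene','top'):
    im=viewer.capture(c); cv2.imwrite(f'pics/{c}0.png',im[:,:,::-1])
    i=viewer.camera_info(c); print(c,{k:np.round(v,3).tolist() for k,v in i.items()})
    for l in ('cutter','nut_wing','pusher_handle','wedge_tab','thumb_wedge','canister','shaker','tumbler_a','mug','plate'):
        print(l,[(np.round(d['centre'],3).tolist(),round(d['confidence'],2)) for d in finder.spot_in(c,l)[:3]])
print(manip.get_obs()['time_s'])
E
```

```text
0.0 [0.26167647 0.53933316 0.23026261] [ 2.24006793e-01  9.74587155e-01 -8.70389670e-04 -2.74411264e-04] 0.08545723330467157 0.0187
scene {'fov_y': 51.702, 'cx': 281.305, 'cy': 214.646, 'dist_coeffs': [-0.009, 0.0, 0.0, 0.0, 0.0], 'position': [1.112, -0.457, 1.091], 'orientation': [0.274, 0.13, 0.413, 0.859]}
cutter [([0.527, -0.033, 0.027], 0.6)]
nut_wing [([0.5, -0.129, 0.091], 0.54)]
pusher_handle [([0.518, 0.059, 0.044], 0.74), ([0.568, -0.09, 0.054], 0.54)]
wedge_tab [([0.572, -0.09, 0.052], 0.6)]
thumb_wedge [([0.573, -0.086, 0.054], 0.64)]
canister [([0.724, 0.329, 0.144], 0.74), ([0.653, -0.429, 0.008], 0.5)]
shaker [([0.774, 0.004, 0.109], 0.92)]
tumbler_a [([0.781, -0.101, 0.074], 0.88), ([0.779, 0.121, 0.078], 0.71)]
mug [([0.502, 0.286, 0.06], 0.83)]
plate [([0.652, -0.426, 0.006], 0.89)]
top {'fov_y': 49.123, 'cx': 282.238, 'cy': 213.098, 'dist_coeffs': [0.03, 0.0, 0.0, 0.0, 0.0], 'position': [0.406, -0.016, 1.188], 'orientation': [-0.053, 0.049, 0.715, -0.695]}
cutter [([0.5, -0.028, 0.023], 0.59), ([0.488, -0.13, 0.094], 0.37)]
nut_wing [([0.489, -0.133, 0.092], 0.76)]
pusher_handle [([0.511, 0.029, 0.034], 0.72)]
wedge_tab [([0.546, -0.076, 0.036], 0.75), ([0.793, 0.003, 0.098], 0.38), ([0.511, 0.028, 0.034], 0.18)]
thumb_wedge []
canister [([0.7, 0.341, 0.168], 0.8), ([0.498, -0.028, 0.027], 0.51)]
shaker [([0.793, 0.006, 0.1], 0.66)]
tumbler_a [([0.799, -0.105, 0.062], 0.7), ([0.788, 0.115, 0.064], 0.7)]
mug [([0.493, -0.126, 0.098], 0.26)]
plate [([0.65, -0.429, 0.008], 0.85), ([0.791, 0.115, 0.061], 0.19)]
1.1
```

View pics/scene0.png

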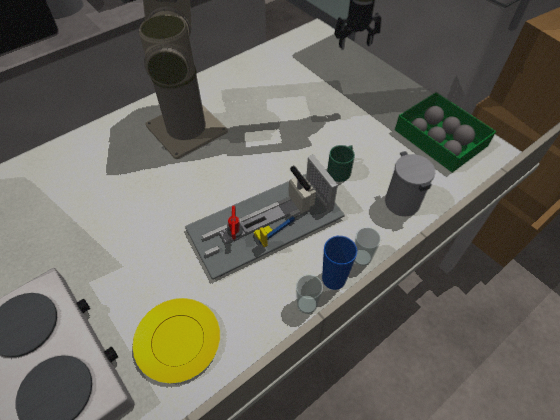

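View pics/top0.png

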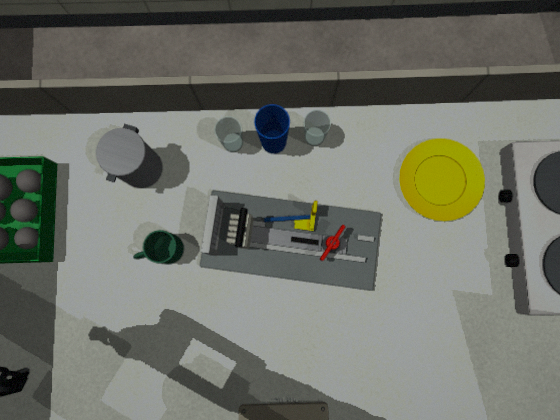

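The scene view shows the cutter mid-counter, with its grid toward the mug and the shaker and tumblers on its +x side. In the top view the base corners are near (214,191), (382,214), (375,290) and (201,267). The red nut is near (333,242) and the yellow wedge near (308,217). Next I'll fit the pose.

```bash
cat >> h.py <<'E'
from scipy.optimize import least_squares
def K(i):
    f=210/np.tan(np.radians(i['fov_y'])/2); return np.array([[f,0,i['cx']],[0,f,i['cy']],[0,0,1.]])
def proj(P,c,pose=None):
    i=viewer.camera_info(c)
    if pose is None: M=R.from_quat(i['orientation']).as_matrix(); t=np.array(i['position'])
    else:
        T=np.array(i['tool_from_camera']); Rt=R.from_quat(pose[1]).as_matrix(); M=Rt@T[:3,:3]; t=Rt@T[:3,3]+pose[0]
    q=(np.atleast_2d(P)-t)@M*[1,-1,-1]
    return cv2.projectPoints(q,np.zeros(3),np.zeros(3),K(i),np.array(i['dist_coeffs'],float))[0][:,0]
def c2w(P,p): # cutter->world, p=x,y,yaw
    P=np.atleast_2d(np.array(P,float)); o=P.copy(); c,s=np.cos(p[2]),np.sin(p[2])
    o[:,0]=p[0]+c*P[:,0]-s*P[:,1]; o[:,1]=p[1]+s*P[:,0]+c*P[:,1]; return o
def nutpts(a): # blade top corners; clockwise
    c,s=np.cos(-a),np.sin(-a); z=.0835+.01*a/6.283
    return [[c*u-s*v,-.1+s*u+c*v,z+w] for w in(.014,-.014) for u,v in((.05,.005),(.05,-.005),(-.05,-.005),(-.05,.005))]
def tabpts(t): return [[.08-.2*t+u,-.05+t+v,w] for w in(.105,.045) for u,v in((.015,.005),(.015,-.005),(-.015,-.005),(-.015,.005))]
BASE=[[.1,.22,.024],[.1,-.22,.024],[-.1,-.22,.024],[-.1,.22,.024]]
HAND=[[-.045,.115,.152],[.045,.115,.152]]
GRID=[[-.067,.18,.144],[.067,.18,.144],[.067,.2,.144],[-.067,.2,.144]]
def overlay(im,c,p,a,t,f,box,pose=None):
    x0,y0,x1,y1=box; im=cv2.resize(im[y0:y1,x0:x1,::-1],None,fx=f,fy=f,interpolation=cv2.INTER_CUBIC)
    for P,col in((BASE,(255,0,255)),(nutpts(a)[:4],(255,255,0)),(tabpts(t)[:4],(255,0,0)),(HAND,(0,255,0)),(GRID,(0,255,255))):
        q=((proj(c2w(P,p),c,pose)-[x0,y0]+.5)*f).astype(np.int32); cv2.polylines(im,[q],True,col,1)
    return im
E
python3 - <<'E'
from h import *
px=np.array([(214,191),(382,214),(375,290),(201,267)],float)
r=least_squares(lambda p:(proj(c2w(BASE,p),'top')-px).ravel(),[.5,-.03,0]); p=r.x; print(p,np.round(r.fun,1))
np.save('p.npy',p)
im=cv2.imread('pics/top0.png')[:,:,::-1]; im2=cv2.imread('pics/scene0.png')[:,:,::-1]
for c,m in(('top',im),('scene',im2)):
    h=cv2.cvtColor(m,cv2.COLOR_RGB2HSV); b=np.zeros(h.shape[:2],bool); q=proj(c2w(BASE,p),c); b[int(q[:,1].min()):int(q[:,1].max()),int(q[:,0].min()):int(q[:,0].max())]=1
    for n,k in(('red',((h[...,0]<8)|(h[...,0]>172))),('yel',(abs(h[...,0].astype(int)-28)<6))):
        v,u=np.nonzero(k&(h[...,1]>150)&(h[...,2]>80)&b); d=np.c_[u,v]; w,V=np.linalg.eigh(np.cov(d.T)); print(c,n,len(u),d.mean(0),d.min(0),d.max(0),V[:,1],w)
    print('model nut',proj(c2w([0,-.1,.0855],p),c),'tab0',proj(c2w([.08,-.05,.085],p),c),'tab12',proj(c2w([.08,-.038,.085],p),c))
A=overlay(im,'top',p,.6,.005,3.6,(190,170,400,310)); 
cv2.imwrite('pics/o1.png',A)
E
```

```text
[ 0.50412203 -0.03665837 -0.16268711] [-0.9 -0.8  1.2 -1.4 -0.   1.4 -0.3  0.6]
top red 251 [332.18326693 242.26294821] [320 225] [344 259] [-0.54912452  0.83574054] [ 7.17321376 94.01164679]
top yel 290 [306.93103448 220.23103448] [294 201] [317 230] [-0.61572706  0.78795951] [20.84211428 76.67394585]
model nut [[334.31593469 243.25879921]] tab0 [[317.69100248 207.88259098]] tab12 [[312.78154347 207.23451105]]
scene red 148 [232.91891892 220.77702703] [228 206] [238 234] [-0.02725409  0.99962854] [ 4.96704472 49.58172343]
scene yel 177 [262.16949153 233.38418079] [254 226] [271 246] [-0.39570226  0.91837885] [14.12317023 22.94950568]
model nut [[230.56222864 221.5233539 ]] tab0 [[259.57618339 235.22957804]] tab12 [[263.42737733 233.43675095]]
```

View pics/o1.png

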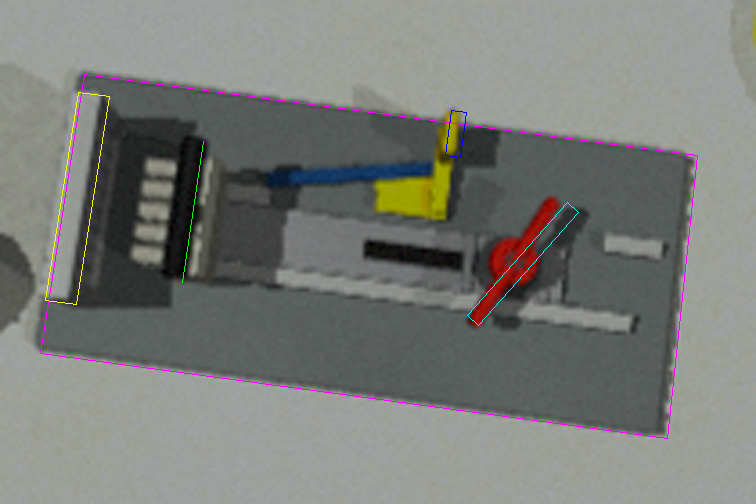

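The overlay fits the base and grid. The nut sits about 2 px left of the model at an angle of about 0.47 rad, and the tab is at a small travel. I'll refine jointly and plan the wrist angle.

```bash
python3 - <<'E'
from h import *
p0=np.load('p.npy'); px=np.array([(214,191),(382,214),(375,290),(201,267)],float)
def f(v):
    p=v[:3]; N=[0,-.1,.0845]; a=np.array(nutpts(v[3])[:4]); T=c2w
    qa=proj(T(a,p),'top'); e=(qa[0]+qa[1]-qa[2]-qa[3])/2; ob=np.array([553-473,201-322])/3.6
    # tab top centre in top ~(453,128)/3.6+off ; handle ends
    return np.r_[(proj(T(BASE,p),'top')-px).ravel()*.6,(proj(T(N,p),'top')-[332.3,242.5]).ravel()*1.5,(proj(T(N,p),'scene')-[232.9,220.8]).ravel()*1.5,
      (proj(T(HAND,p),'top')-np.array([[190+176/3.6,170+277/3.6],[190+200/3.6,170+140/3.6]])).ravel()*.5,
      3*(np.arctan2(e[1],e[0])-np.arctan2(ob[1],ob[0]))*10, (proj(T([.08-.2*v[4],-.05+v[4],.105],p),'top')-[190+454/3.6-.5,170+130/3.6-.5]).ravel()*.7]
r=least_squares(f,np.r_[p0,.47,.005],x_scale=[.01,.01,.1,.1,.01]); print(r.x.round(4),r.fun.round(1)); np.save('v.npy',r.x)
p=r.x[:3]; print('nut',c2w([0,-.1,.084],p),'handle',c2w([0,.115,.152],p),'tab',c2w([.08-.2*r.x[4],-.05+r.x[4],.085],p))
s=manip.get_obs(); print(s['qpos'].round(3) if hasattr(s['qpos'],'round') else s['qpos'],R.from_quat(s['eef_rot']).as_matrix().round(3).tolist())
i=viewer.camera_info('wrist'); print({k:np.round(v,3).tolist() for k,v in i.items()})
E
```

```text
[ 0.5057 -0.0327 -0.1623  0.4604  0.0022] [-1.5 -0.8 -0.2 -1.2 -1.   0.5 -1.1  0.   0.5  0.3 -1.3  0.9 -0.2  0.2
 -0.6 -0.3  0.   0.   0.3]
nut [[ 0.48950358 -0.13141846  0.084     ]] handle [[0.52425019 0.08075522 0.152     ]] tab [[ 0.57645331 -0.09274666  0.085     ]]
[ 1.034  0.13   1.488  0.     1.523 -0.085] [[-0.9, 0.437, -0.0], [0.437, 0.9, 0.0], [0.0, 0.0, -1.0]]
{'fov_y': 59.465, 'cx': 282.058, 'cy': 203.77, 'dist_coeffs': [-0.024, 0.0, 0.0, 0.0, 0.0], 'tool_from_camera': [[-0.0, 0.96, 0.281, 0.073], [1.0, 0.0, 0.0, 0.001], [-0.0, 0.281, -0.96, -0.142], [0.0, 0.0, 0.0, 1.0]]}
```

Emit:
{"op": "move_arm", "data": {"plan": [[0.085,[0.228,-0.671,-0.02],-9.7],[0.085,[0.228,-0.671,-0.02],-9.7],[0.085,[0.228,-0.671,-0.02],-9.7],[0.085,[0.228,-0.671,-0.02],-9.7],[0.085,[0.228,-0.671,-0.02],-9.7],[0.085,[0.228,-0.671,-0.02],-9.7],[0.085,[0.228,-0.671,-0.02],-9.7],[0.085,[0.228,-0.671,-0.02],-9.7],[0.085,[0.228,-0.671,-0.02],-9.7],[0.085,[0.228,-0.671,-0.02],-9.7],[0.085,[0.228,-0.671,-0.02],-9.7],[0.085,[0.228,-0.671,-0.02],-9.7],[0.085,[0.228,-0.671,-0.02],-9.7],[0.085,[0.228,-0.671,-0.02],-9.7],[0.085,[0.228,-0.671,-0.02],-9.7],[0.085,[0.228,-0.671,-0.02],-9.7],[0.085,[0.228,-0.671,-0.02],-9.7],[0.085,[0.228,-0.671,-0.02],-9.7],[0.085,[0.228,-0.671,-0.02],-9.7],[0.085,[0.228,-0.671,-0.02],-9.7]]}}

```text
time_s: 2.77
position: [0.4897, -0.1311, 0.2111]
eef_rot: [0.306, 0.952, 0.0, -0.0]
wrist_force: [0.0, 0.1, -0.1]
gripper_width: 0.0851
gripper_force: 0.0
```

```bash
python3 - <<'E'
from h import *
v=np.load('v.npy'); s=manip.get_obs(); P=(np.array(s['position']),s['eef_rot']); print(s['time_s'],P,np.round(s['qpos'],3))
im=viewer.capture('wrist'); cv2.imwrite('pics/w0.png',im[:,:,::-1])
cv2.imwrite('pics/o2.png',overlay(im,'wrist',v[:3],v[3],v[4],1.4,(0,0,560,420),P))
E
```

```text
2.7667 (array([ 0.48968615, -0.13114669,  0.21106511]), array([ 3.06080831e-01,  9.52005407e-01,  2.21607680e-04, -4.24343910e-04])) [-0.363 -0.112  1.769  0.     1.485 -1.312]
```

View pics/o2.png

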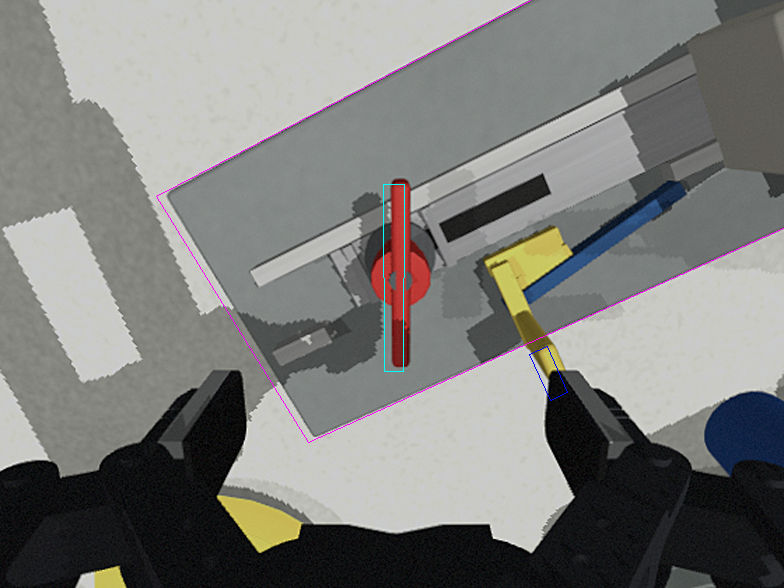

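The blade is upright in the wrist view at u≈400, v 181–366 (at 1.4x), parallel to the fingers' faces, and the model is about 6 px to its left. I'll refit from this view.

```bash
python3 - <<'E'
from h import *
v=np.load('v.npy'); s=manip.get_obs(); P=(np.array(s['position']),s['eef_rot'])
h=cv2.cvtColor(cv2.imread('pics/w0.png'),cv2.COLOR_BGR2HSV); k=((h[...,0]<8)|(h[...,0]>172))&(h[...,1]>150)&(h[...,2]>80)
V,U=np.nonzero(k); print(U.min(),U.max(),V.min(),V.max())
ob=np.array([(400,181),(400,366),(168,196),(314,437),(537,378*0+372)])/1.4-.5
def f(x):
    p=x[:3]; n=np.array(nutpts(x[3])[:4]); pts=np.array([(n[2]+n[3])/2,(n[0]+n[1])/2,BASE[2],BASE[1]])
    return ((proj(c2w(pts,p),'wrist',P)-ob[:4])*[[1.],[1.],[.7],[.7]]).ravel()
r=least_squares(f,v[:4],x_scale=[.01,.01,.1,.1]); print(r.x.round(4),r.fun.round(1)); p=r.x[:3]; v[:4]=r.x; np.save('v2.npy',v)
n=c2w([0,-.1,.084],p)[0]; print('nut',n,'handle',c2w([0,.115,.152],p),'gap',c2w([0,.152,.15],p),'tab',c2w([.08-.2*v[4],-.05+v[4],.085],p),'shift',n-P[0])
print('blade perp yaw deg',np.degrees(p[2]-v[3])+90,'tool y',np.degrees(np.arctan2(*R.from_quat(P[1]).as_matrix()[[1,0],1])))
E
```

```text
265 306 128 261
[ 0.5054 -0.0277 -0.1555  0.4617] [ 0.8 -0.8  0.9  1.2 -3.4 -1.   0.2  1.5]
nut [ 0.48993241 -0.12651451  0.084     ] handle [[0.523235   0.08589062 0.152     ]] gap [[0.52896614 0.12244406 0.15      ]] tab [[ 0.57661708 -0.08725217  0.085     ]] shift [ 0.00019001  0.00398478 -0.12724645]
blade perp yaw deg 54.63529700084323 tool y 54.428610892400826
```

Emit:
{"op": "move_arm", "data": {"plan": [[0.055,[0.0005,0.004,-0.04],0],[0.055,[0.0005,0.004,-0.08],0],[0.055,[0.0005,0.004,-0.11],0],[0.055,[0.0005,0.004,-0.135],0],[0.055,[0.0005,0.004,-0.143],0],[0.055,[0.0005,0.004,-0.143],0],[0.02,[0.0005,0.004,-0.143],0],[0.0,[0.0005,0.004,-0.143],0],[0.0,[0.0005,0.004,-0.143],0],[0.0,[0.0005,0.004,-0.143],0],[0.0,[0.0005,0.004,-0.143],0],[0.0,[0.0005,0.004,-0.143],0],[0.0,[0.0005,0.004,-0.143],0]], "squeeze": 30}}

```text
time_s: 3.9
position: [0.4915, -0.1283, 0.0712]
eef_rot: [0.306, 0.952, -0.001, 0.001]
wrist_force: [-6.4, -2.3, 5.7]
gripper_width: 0.0311
gripper_force: 29.3
```

Emit:
{"op": "move_arm", "data": {"plan": [[0.0,[0,0,0.002],0],[0.0,[0,0,0.002],0],[0.0,[0,0,0.002],-7],[0.0,[0,0,0.0024],-14],[0.0,[0,0,0.0026],-21],[0.0,[0,0,0.0028],-28],[0.0,[0,0,0.003],-35],[0.0,[0,0,0.0032],-42],[0.0,[0,0,0.0034],-49],[0.0,[0,0,0.0036],-56],[0.0,[0,0,0.0038],-63],[0.0,[0,0,0.004],-70],[0.0,[0,0,0.0041],-77],[0.0,[0,0,0.0043],-84],[0.0,[0,0,0.0045],-90],[0.0,[0,0,0.0045],-90]], "squeeze": 60}}

```text
time_s: 5.23
position: [0.4927, -0.1285, 0.0744]
eef_rot: [0.891, 0.454, 0.002, 0.002]
wrist_force: [5.5, -6.0, -10.7]
gripper_width: 0.0303
gripper_force: 61.3
```

```bash
python3 - <<'E'
from h import *
s=manip.get_obs(); print(s['moment'],np.round(s['qpos'],3))
im=viewer.capture('wrist'); cv2.imwrite('pics/w1.png',im[:,:,::-1])
E
```

```text
[-1.2596524  -1.32013369 -0.09754064] [-3.550e-01  1.600e-02  1.905e+00 -1.000e-03  1.214e+00  2.730e-01]
```

View pics/w1.png

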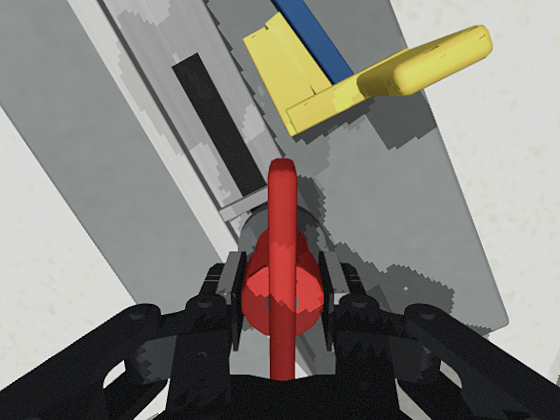

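The wrist view shows the hub (283,290) held between the pads with the blade still in line with the fingers, so the nut turned 90° with the tool, to about 2.03 rad. I'll carry on.

Emit:
{"op": "move_arm", "data": {"plan": [[0.0,[-0.001,0.001,0.0],-7],[0.0,[-0.001,0.001,0.0],-14],[0.0,[-0.001,0.001,0.0],-21],[0.0,[-0.001,0.001,0.0],-28],[0.0,[-0.001,0.001,0.0003],-35],[0.0,[-0.001,0.001,0.0005],-42],[0.0,[-0.001,0.001,0.0007],-49],[0.0,[-0.001,0.001,0.0009],-56],[0.0,[-0.001,0.001,0.0011],-63],[0.0,[-0.001,0.001,0.0013],-70],[0.0,[-0.001,0.001,0.0015],-77],[0.0,[-0.001,0.001,0.0017],-84],[0.0,[-0.001,0.001,0.0019],-91],[0.0,[-0.001,0.001,0.0021],-98],[0.0,[-0.001,0.001,0.0022],-105],[0.0,[-0.001,0.001,0.0023],-110],[0.0,[-0.001,0.001,0.0023],-110]]}}

```text
time_s: 6.7
position: [0.4916, -0.1297, 0.0773]
eef_rot: [0.883, -0.469, 0.004, 0.002]
wrist_force: [5.0, -15.5, -5.9]
gripper_width: 0.03
gripper_force: 61.8
```

Emit:
{"op": "move_arm", "data": {"plan": [[0.06,[0,0,0],0],[0.06,[0,0,0],0],[0.06,[0,0,0],0],[0.06,[0,0,0.03],0],[0.06,[0,0,0.06],0],[0.06,[0,0.001,0.06],14],[0.06,[0,0.001,0.06],28],[0.06,[0,0.001,0.06],42],[0.06,[0,0.001,0.06],56],[0.06,[0,0.001,0.06],70],[0.06,[0,0.001,0.06],90],[0.06,[0,0.001,0.06],110],[0.06,[0,0.001,0.06],130],[0.06,[0,0.001,0.06],140],[0.06,[0,0.001,0.06],140],[0.06,[0,0.001,0.06],140],[0.06,[0,0.001,0.06],140],[0.06,[0,0.001,0.06],140],[0.06,[0,0.001,0.06],140],[0.06,[0,0.001,0.06],140]]}}

```text
time_s: 8.37
position: [0.4898, -0.1248, 0.1357]
eef_rot: [0.898, 0.44, 0.0, 0.0]
wrist_force: [-0.3, 0.3, 0.4]
gripper_width: 0.0599
gripper_force: 0.0
```

Emit:
{"op": "move_arm", "data": {"plan": [[0.06,[0,0,0],79],[0.06,[0,0,0],79],[0.06,[0,0,0],79],[0.06,[0,0,0],79],[0.06,[0,0,0],79],[0.06,[0,0,0],79],[0.06,[0,0,0],79],[0.06,[0,0,0],79],[0.06,[0,0,0],79],[0.06,[0,0,0],79]]}}

```text
time_s: 9.2
position: [0.4898, -0.1247, 0.1357]
eef_rot: [0.471, 0.882, 0.0, 0.0]
wrist_force: [0.1, 0.5, -0.1]
gripper_width: 0.0598
gripper_force: 0.0
```

```bash
python3 - <<'E'
from h import *
s=manip.get_obs(); print(s['time_s'],s['position'],np.round(s['qpos'],3))
v=np.load('v2.npy'); P=(np.array(s['position']),s['eef_rot']); 
print('tool y',np.degrees(np.arctan2(*R.from_quat(P[1]).as_matrix()[[1,0],1])),'want',np.degrees(v[2]-.46-3.49)+90)
im=viewer.capture('wrist'); cv2.imwrite('pics/w2.png',overlay(im,'wrist',v[:3],3.95,v[4],1.4,(0,0,560,420),P))
E
```

```text
9.2 [ 0.48976967 -0.12474349  0.13565022] [-3.510e-01 -6.000e-02  1.861e+00  1.000e-03  1.340e+00 -9.420e-01]
tool y 33.85512376185937 want -145.2290795081975
```

View pics/w2.png

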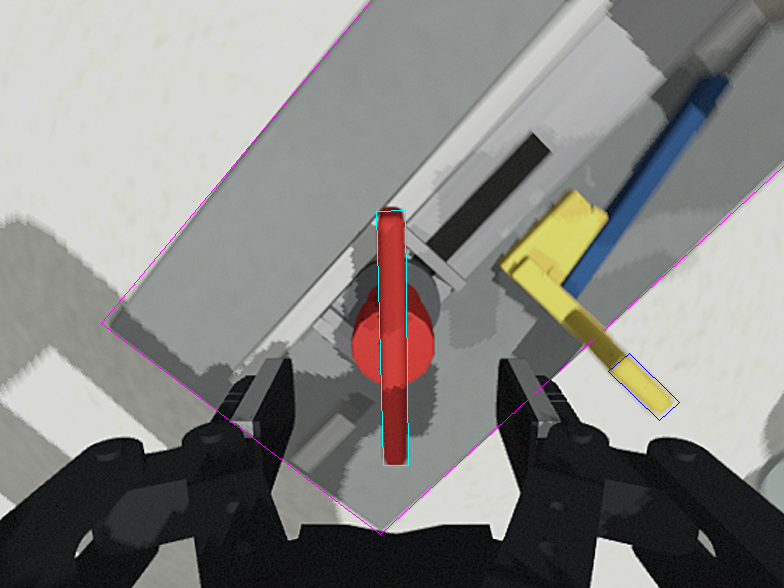

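The wrist view confirms the model: the blade overlay at 3.95 rad matches (u≈394, v 208–465), as does the tab overlay. Now the second grip and the final turn.

Emit:
{"op": "move_arm", "data": {"plan": [[0.06,[0,-0.001,-0.03],-1],[0.06,[0,-0.001,-0.05],-1],[0.06,[0,-0.001,-0.059],-1],[0.06,[0,-0.001,-0.059],-1],[0.0,[0,-0.001,-0.059],-1],[0.0,[0,-0.001,-0.059],-1],[0.0,[0,-0.001,-0.059],-1],[0.0,[0,-0.001,-0.059],-1],[0.0,[0,-0.001,-0.059],-1],[0.0,[0,-0.001,-0.059],-1],[0.0,[0,-0.001,-0.059],-8],[0.0,[0,-0.001,-0.0586],-15],[0.0,[0,-0.001,-0.0584],-22],[0.0,[0,-0.001,-0.0582],-29],[0.0,[0,-0.001,-0.058],-36],[0.0,[0,-0.001,-0.0578],-43],[0.0,[0,-0.001,-0.0577],-49],[0.0,[0,-0.001,-0.0577],-49]], "squeeze": 50}}

```text
time_s: 10.75
position: [0.4924, -0.1266, 0.0795]
eef_rot: [0.798, 0.602, 0.002, 0.002]
wrist_force: [7.3, -0.1, -1.7]
gripper_width: 0.0304
gripper_force: 49.6
```

Emit:
{"op": "move_arm", "data": {"plan": [[0.06,[0,0,0],0],[0.06,[0,0,0],0],[0.06,[0,0,0],0],[0.06,[0,0,0.03],0],[0.06,[0,0,0.06],0],[0.06,[0,0,0.06],0]]}}

```text
time_s: 11.25
position: [0.4926, -0.1274, 0.1437]
eef_rot: [0.796, 0.605, 0.002, 0.004]
wrist_force: [1.6, -0.8, 1.6]
gripper_width: 0.0596
gripper_force: 0.0
```

```bash
python3 - <<'E'
from h import *
s=manip.get_obs(); print(s['time_s'],s['position'],np.round(s['qpos'],3))
v=np.load('v2.npy'); P=(np.array(s['position']),s['eef_rot']); p=v[:3]
print('tool y',np.degrees(np.arctan2(*R.from_quat(P[1]).as_matrix()[[1,0],1])))
im=viewer.capture('wrist'); cv2.imwrite('pics/w3.png',overlay(im,'wrist',p,4.77,v[4],1.4,(0,0,560,420),P))
for y in(.152,.134,.044,.034): print(y,c2w([0,y,.15],p)[0])
for t in(0,.043,.047): print('tabface finger',t,c2w([.09-.2*t,-.05+t-.005-.015,.085],p)[0])
print(np.degrees(p[2]))
E
```

```text
11.25 [ 0.49259374 -0.12740504  0.14366059] [-0.354 -0.066  1.852 -0.     1.348 -0.083]
tool y -15.52817332123295
0.152 [0.52896614 0.12244406 0.15      ]
0.134 [0.52617802 0.1046613  0.15      ]
0.044 [0.5122374  0.01574753 0.15      ]
0.034 [0.51068844 0.00586822 0.15      ]
tabface finger 0 [ 0.58349306 -0.1108172   0.085     ]
tabface finger 0.043 [ 0.58165737 -0.06700408  0.085     ]
tabface finger 0.047 [ 0.58148661 -0.06292844  0.085     ]
-8.91075043152229
```

View pics/w3.png

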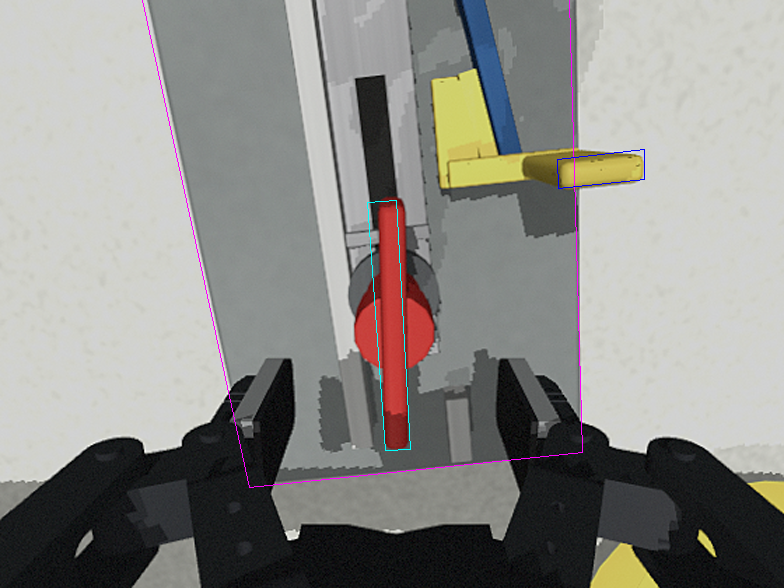

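The nut is at about 4.8 rad: the blade lies nearly along the bar (top (392,202), bottom (397,447)). Next I move to the gap between handle and grid.

Emit:
{"op": "move_arm", "data": {"plan": [[0.0,[0,0,0.04],0],[0.0,[0,0,0.08],0],[0.0,[0.036,0.249,0.08],6.6],[0.0,[0.036,0.249,0.08],6.6],[0.0,[0.036,0.249,0.08],6.6],[0.0,[0.036,0.249,0.08],6.6],[0.0,[0.036,0.249,0.08],6.6],[0.0,[0.036,0.249,0.08],6.6],[0.0,[0.036,0.249,0.08],6.6],[0.0,[0.036,0.249,0.08],6.6],[0.0,[0.036,0.249,0.08],6.6],[0.0,[0.036,0.249,0.08],6.6],[0.0,[0.036,0.249,0.05],6.6],[0.0,[0.036,0.249,0.02],6.6],[0.0,[0.036,0.249,-0.004],6.6],[0.0,[0.036,0.249,-0.004],6.6]]}}

```text
time_s: 12.63
position: [0.5216, 0.1206, 0.1274]
eef_rot: [0.761, 0.649, -0.004, -0.002]
wrist_force: [-0.9, 1.2, -1.5]
gripper_width: 0.0
gripper_force: 0.0
```

Emit:
{"op": "move_arm", "data": {"plan": [[0.0,[-0.002,-0.013,0.003],0],[0.0,[-0.004,-0.025,0.005],0],[0.0,[-0.006,-0.037,0.005],0],[0.0,[-0.008,-0.05,0.005],0],[0.0,[-0.01,-0.062,0.005],0],[0.0,[-0.012,-0.074,0.005],0],[0.0,[-0.0135,-0.086,0.005],0],[0.0,[-0.0145,-0.093,0.005],0],[0.0,[-0.0145,-0.093,0.005],0]]}}

```text
time_s: 13.38
position: [0.5107, 0.0277, 0.1384]
eef_rot: [0.761, 0.649, -0.0, 0.0]
wrist_force: [0.2, 0.2, 0.3]
gripper_width: 0.0
gripper_force: 0.0
```

Emit:
{"op": "move_arm", "data": {"plan": [[0.0,[-0.0006,-0.004,0],0],[0.0,[-0.0012,-0.007,0],0],[0.0,[-0.0016,-0.01,0],0],[0.0,[-0.0016,-0.01,0],0]]}}

```text
time_s: 13.72
position: [0.5091, 0.0196, 0.1381]
eef_rot: [0.76, 0.65, -0.0, -0.0]
wrist_force: [-0.4, 0.0, 0.7]
gripper_width: -0.0
gripper_force: 0.2
```

```bash
python3 - <<'E'
from h import *
v=np.load('v2.npy'); p=v[:3]
a=viewer.capture('scene'); b=viewer.capture('top')
f=lambda m,x0,y0,w,h,k: cv2.resize(m[y0:y0+h,x0:x0+w,::-1],None,fx=k,fy=k,interpolation=cv2.INTER_CUBIC)
cv2.imwrite('pics/c1.png',np.vstack([f(a,180,140,190,75*2,2)*1,f(b,190,170,190,140,2)]))
print(manip.get_obs()['wrist_force'])
E
```

```text
[-0.08193333 -0.32139042 -0.17650784]
```

View pics/c1.png

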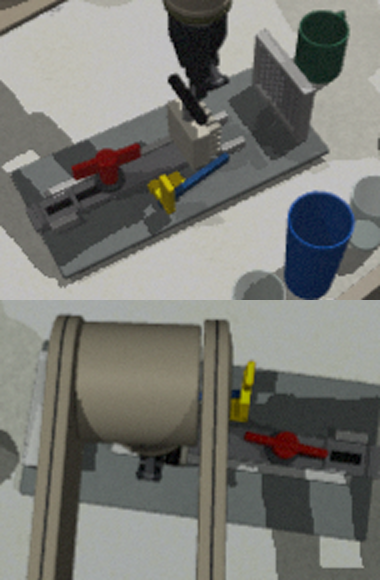

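The pusher has slid back: the handle is near (188,100) in the crop, clear of the grid, and the bar's slot has passed the nut. I'll continue until the stop gives a force.

Emit:
{"op": "move_arm", "data": {"plan": [[0.0,[-0.0005,-0.003,0],0],[0.0,[-0.001,-0.006,0],0],[0.0,[-0.001,-0.006,0],0],[0.0,[-0.001,-0.006,0],0]]}}

```text
time_s: 14.15
position: [0.5083, 0.0146, 0.1382]
eef_rot: [0.76, 0.65, 0.001, -0.001]
wrist_force: [2.1, 6.9, -1.1]
gripper_width: -0.0
gripper_force: 3.3
```

Emit:
{"op": "move_arm", "data": {"plan": [[0.0,[-0.0003,-0.002,0],0],[0.0,[-0.0006,-0.004,0],0],[0.0,[-0.0006,-0.004,0],0],[0.0,[-0.0006,-0.004,0],0]]}}

```text
time_s: 14.48
position: [0.5082, 0.0143, 0.1383]
eef_rot: [0.759, 0.651, 0.003, -0.003]
wrist_force: [5.8, 24.1, -2.2]
gripper_width: 0.0
gripper_force: 12.2
```

The pusher is at its stop: position is holding at 24 N. Back off, lift and go behind the wedge tab.

Emit:
{"op": "move_arm", "data": {"plan": [[0.0,[0.001,0.008,0],0],[0.0,[0.003,0.018,0],0],[0.0,[0.003,0.018,0.035],0],[0.0,[0.003,0.018,0.07],0],[0.0,[0.07,-0.137,0.07],0],[0.0,[0.07,-0.137,0.07],0],[0.0,[0.07,-0.137,0.07],0],[0.0,[0.07,-0.137,0.07],0],[0.0,[0.07,-0.137,0.07],0],[0.0,[0.07,-0.137,0.07],0],[0.0,[0.07,-0.137,0.07],0],[0.0,[0.07,-0.137,0.07],0]]}}

```text
time_s: 15.48
position: [0.5774, -0.1262, 0.2083]
eef_rot: [0.76, 0.65, -0.0, -0.0]
wrist_force: [0.2, 0.6, -0.2]
gripper_width: 0.0001
gripper_force: 0.0
```

```bash
python3 - <<'E'
from h import *
s=manip.get_obs(); print(s['time_s'],s['position'])
v=np.load('v2.npy'); P=(np.array(s['position']),s['eef_rot']); p=v[:3]
im=viewer.capture('wrist'); cv2.imwrite('pics/w4.png',overlay(im,'wrist',p,4.81,v[4],1.4,(0,0,560,420),P))
E
```

```text
15.4833 [ 0.57743043 -0.12622408  0.20827572]
```

View pics/w4.png

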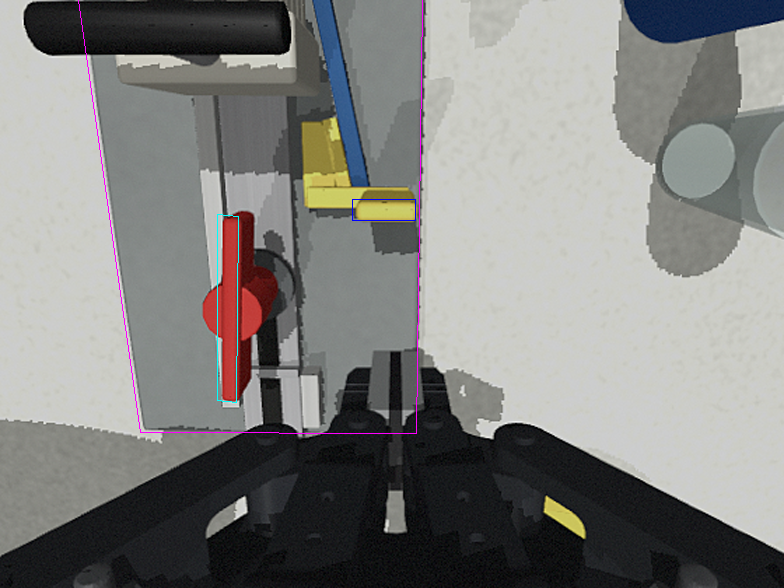

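The view shows the handle and pusher back (handle at v≈28), the tab at (386,210) matching the model, and the fingers lined up behind it. Descend and push.

Emit:
{"op": "move_arm", "data": {"plan": [[0.0,[0,0,-0.04],0],[0.0,[0,0,-0.08],0],[0.0,[0,0,-0.11],0],[0.0,[0,0,-0.12],0],[0.0,[0,0,-0.12],0],[0.0,[0.0011,0.007,-0.12],0],[0.0,[0.0022,0.014,-0.12],0],[0.0,[0.003,0.02,-0.12],0],[0.0,[0.004,0.026,-0.12],0],[0.0,[0.005,0.032,-0.12],0],[0.0,[0.006,0.038,-0.12],0],[0.0,[0.007,0.044,-0.12],0],[0.0,[0.0075,0.05,-0.12],0],[0.0,[0.0075,0.05,-0.12],0]]}}

```text
time_s: 16.7
position: [0.5853, -0.0758, 0.0883]
eef_rot: [0.76, 0.65, 0.0, -0.0]
wrist_force: [-0.2, -0.6, -0.4]
gripper_width: -0.0002
gripper_force: 0.0
```

Emit:
{"op": "move_arm", "data": {"plan": [[0.0,[0.0005,0.003,0],0],[0.0,[0.001,0.006,0],0],[0.0,[0.001,0.006,0],0],[0.0,[0.001,0.006,0],0]]}}

```text
time_s: 17.03
position: [0.5861, -0.0708, 0.0881]
eef_rot: [0.76, 0.65, 0.0, -0.0]
wrist_force: [0.2, 0.4, -0.1]
gripper_width: 0.0001
gripper_force: 0.2
```

Emit:
{"op": "move_arm", "data": {"plan": [[0.0,[0.0003,0.003,0],0],[0.0,[0.0007,0.005,0],0],[0.0,[0.0007,0.005,0],0],[0.0,[0.0007,0.005,0],0]]}}

```text
time_s: 17.37
position: [0.5864, -0.0665, 0.0881]
eef_rot: [0.76, 0.65, -0.001, -0.0]
wrist_force: [-3.4, -4.6, -0.2]
gripper_width: 0.0002
gripper_force: 2.3
```

Emit:
{"op": "move_arm", "data": {"plan": [[0.0,[0.0003,0.002,0],0],[0.0,[0.0006,0.004,0],0],[0.0,[0.0006,0.004,0],0],[0.0,[0.0006,0.004,0],0]]}}

```text
time_s: 17.7
position: [0.5868, -0.0639, 0.088]
eef_rot: [0.76, 0.65, -0.001, 0.0]
wrist_force: [-3.5, -10.8, -0.9]
gripper_width: -0.0001
gripper_force: 5.2
```

Emit:
{"op": "move_arm", "data": {"plan": [[0.0,[0.0002,0.0015,0],0],[0.0,[0.0003,0.0025,0],0],[0.0,[0.0003,0.0025,0],0],[0.0,[0.0003,0.0025,0],0]]}}

```text
time_s: 18.03
position: [0.587, -0.0625, 0.088]
eef_rot: [0.76, 0.649, -0.002, 0.001]
wrist_force: [-3.6, -14.5, -0.6]
gripper_width: 0.0003
gripper_force: 7.5
```

Emit:
{"op": "move_arm", "data": {"plan": [[0.0,[0.0001,0.001,0],0],[0.0,[0.0001,0.001,0],0],[0.0,[0.0001,0.001,0],0]]}}

```text
time_s: 18.28
position: [0.5871, -0.0619, 0.088]
eef_rot: [0.76, 0.649, -0.002, 0.001]
wrist_force: [-4.2, -16.4, -1.7]
gripper_width: 0.0
gripper_force: 8.4
```

Emit:
{"op": "move_arm", "data": {"plan": [[0.0,[-0.0005,-0.004,0],0],[0.0,[-0.002,-0.015,0],0],[0.0,[-0.005,-0.04,0.0],0],[0.0,[-0.005,-0.05,0.03],0],[0.0,[-0.005,-0.06,0.07],0],[0.0,[-0.005,-0.064,0.12],0],[0.0,[-0.005,-0.064,0.12],0],[0.0,[-0.005,-0.064,0.12],0],[0.0,[-0.005,-0.064,0.12],0]]}}

```text
time_s: 19.03
position: [0.5839, -0.1229, 0.2098]
eef_rot: [0.76, 0.65, 0.001, 0.001]
wrist_force: [-0.7, 0.3, -0.4]
gripper_width: 0.0001
gripper_force: 0.0
```

```bash
python3 - <<'E'
from h import *
import h
s=manip.get_obs(); print(s['time_s'],s['position'],s['wrist_force'])
v=np.load('v2.npy'); P=(np.array(s['position']),s['eef_rot']); p=v[:3]
h.HAND=[[-.045,.025,.152],[.045,.025,.152]]
im=viewer.capture('wrist'); cv2.imwrite('pics/w5.png',overlay(im,'wrist',p,4.81,.046,1.4,(0,0,560,420),P))
E
```

```text
19.0333 [ 0.5839319  -0.12292779  0.20982475] [-0.6709352   0.28375856 -0.4437135 ]
```

View pics/w5.png

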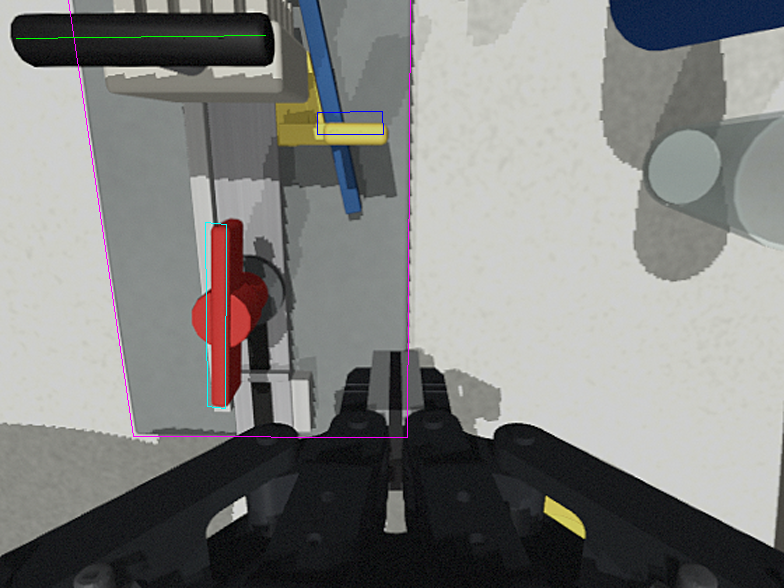

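```bash
python3 - <<'E'
from h import *
v=np.load('v2.npy'); p=v[:3]; s=manip.get_obs(); P=(np.array(s['position']),s['eef_rot'])
for t in(.0,.036,.04,.044): print(t,(proj(c2w(tabpts(t)[:4],p),'wrist',P).mean(0)+.5)*1.4)
P0=(np.array([.57743,-.12622,.20828]),P[1])
for t in(0,.0022,.006): print('w4',t,(proj(c2w(tabpts(t)[:4],p),'wrist',P0).mean(0)+.5)*1.4)
def yel(f,box):
    m=cv2.imread(f); h=cv2.cvtColor(m,cv2.COLOR_BGR2HSV); k=(abs(h[...,0].astype(int)-28)<7)&(h[...,1]>110)
    x0,y0,x1,y1=box; print(f,[(c,np.nonzero(k[y0:y1,c])[0][[0,-1]]+y0, h[np.nonzero(k[y0:y1,c])[0]+y0,c,2].tolist()) for c in (x0,(x0+x1)//2,x1)])
yel('pics/w4.png',(365,170,408,240)); yel('pics/w5.png',(370,100,380,170))
E
```

```text
0.0 [374.36696714 224.07813682]
0.036 [357.80733489 146.49635201]
0.04 [355.88605517 137.49213565]
0.044 [353.94805295 128.40890206]
w4 0 [384.51410258 214.65522881]
w4 0.0022 [383.56000182 210.04655135]
w4 0.006 [381.90106931 202.03341893]
pics/w4.png [(365, array([187, 219]), [149, 211, 218, 191, 144, 113, 114, 119, 123, 127, 128, 127, 119, 136, 169, 192, 203, 204, 204, 204, 205, 204, 204, 204, 205, 205, 204, 204, 205, 205, 201, 189]), (386, array([187, 221]), [143, 197, 180, 146, 121, 122, 124, 126, 126, 124, 125, 127, 127, 111, 116, 177, 205, 207, 204, 210, 194, 178, 192, 202, 206, 204, 203, 203, 203, 206, 201, 193, 140]), (408, array([189, 221]), [156, 144, 129, 124, 127, 127, 126, 126, 126, 126, 120, 133, 161, 187, 201, 205, 206, 205, 206, 206, 205, 204, 204, 205, 203, 203, 204, 205, 201, 196, 147])]
pics/w5.png [(370, array([123, 144]), [152, 187, 205, 206, 206, 207, 207, 207, 205, 205, 206, 206, 205, 205, 206, 204, 200, 194, 183, 165, 132]), (375, array([123, 144]), [150, 186, 205, 206, 205, 206, 207, 206, 205, 205, 206, 206, 206, 204, 204, 204, 201, 194, 183, 166, 134]), (380, array([123, 144]), [149, 185, 206, 208, 207, 206, 207, 207, 206, 206, 206, 206, 205, 205, 206, 206, 201, 196, 185, 168, 134])]
```

The handle sits on the fully-back line. The tab travel reads about 42–43 mm, close to the 41 mm limit, so I'll press the wedge a little harder for margin.

Emit:
{"op": "move_arm", "data": {"plan": [[0.0,[0,0,-0.04],0],[0.0,[0,0,-0.08],0],[0.0,[0,0,-0.11],0],[0.0,[0,0,-0.122],0],[0.0,[0.001,0.015,-0.122],0],[0.0,[0.002,0.03,-0.122],0],[0.0,[0.004,0.045,-0.122],0],[0.0,[0.004,0.054,-0.122],0],[0.0,[0.004,0.059,-0.122],0],[0.0,[0.004,0.062,-0.122],0],[0.0,[0.004,0.065,-0.122],0],[0.0,[0.004,0.067,-0.122],0],[0.0,[0.004,0.067,-0.122],0],[0.0,[0.004,0.067,-0.122],0]]}}

```text
time_s: 20.25
position: [0.5895, -0.0599, 0.0888]
eef_rot: [0.76, 0.65, -0.0, 0.005]
wrist_force: [6.5, -19.5, -5.7]
gripper_width: -0.0001
gripper_force: 9.4
```

Emit:
{"op": "move_arm", "data": {"plan": [[0.0,[0.0,0.0015,0],0],[0.0,[0.0,0.0025,0],0],[0.0,[0.0,0.0025,0],0],[0.0,[0.0,0.0025,0],0]]}}

```text
time_s: 20.58
position: [0.5896, -0.0586, 0.0889]
eef_rot: [0.761, 0.649, -0.001, 0.006]
wrist_force: [6.5, -25.6, -7.3]
gripper_width: -0.0003
gripper_force: 12.0
```

Emit:
{"op": "move_arm", "data": {"plan": [[0.0,[-0.0005,-0.005,0],0],[0.0,[-0.002,-0.015,0],0],[0.0,[-0.004,-0.04,0.0],0],[0.0,[-0.004,-0.055,0.03],0],[0.0,[-0.004,-0.067,0.07],0],[0.0,[-0.004,-0.07,0.122],0],[0.0,[-0.004,-0.07,0.122],0],[0.0,[-0.004,-0.07,0.122],0],[0.0,[-0.004,-0.07,0.122],0]]}}

```text
time_s: 21.33
position: [0.5843, -0.123, 0.2112]
eef_rot: [0.76, 0.65, 0.001, 0.002]
wrist_force: [-0.5, -1.1, -1.1]
gripper_width: 0.0003
gripper_force: 0.0
```

```bash
python3 - <<'E'
from h import *
s=manip.get_obs(); v=np.load('v2.npy'); P=(np.array(s['position']),s['eef_rot']); p=v[:3]; print(s['time_s'],P[0])
im=viewer.capture('wrist'); m=cv2.resize(im[:,:,::-1],None,fx=1.4,fy=1.4,interpolation=cv2.INTER_CUBIC)
h=cv2.cvtColor(m,cv2.COLOR_BGR2HSV); k=(abs(h[...,0].astype(int)-28)<7)&(h[...,1]>110)&(h[...,2]>150)
for t in(.036,.04,.044,.048): print(t,(proj(c2w(tabpts(t)[:4],p),'wrist',P).mean(0)+.5)*1.4)
n,l,st,ce=cv2.connectedComponentsWithStats(k.astype(np.uint8))
print([(st[i].tolist(),ce[i].round(1).tolist()) for i in range(1,n) if st[i,4]>60])
g=m[:150,150:260].astype(int).sum(2)<110; vv,_=np.nonzero(g); print('handle rows',np.percentile(vv,[3,50,97]),(proj(c2w([[-.0,.025,.152],[0,.033,.152]],p),'wrist',P)+.5)*1.4)
E
```

```text
21.3333 [ 0.58425945 -0.12303719  0.21117574]
0.036 [354.32066672 145.51670877]
0.04 [352.40797189 136.61238491]
0.044 [350.47877109 127.63036323]
0.048 [348.53294602 118.57006747]
[([306, 52, 7, 24, 75], [308.6, 65.6]), ([312, 84, 74, 61, 1518], [347.0, 131.0]), ([544, 496, 41, 42, 683], [563.9, 516.5])]
handle rows [15. 51. 66.] [[140.28379484  37.14202098]
 [137.45424665  12.80454899]]
```

The wedge didn't budge under a 26 N push, so it is hard jammed against the bar. The handle is still fully back and the robot is clear. Handing in.

```bash
python3 -c "
from h import *
print(manip.close_job())"
```

```text
the job is handed in; nothing more can be done
None
```

I handed the job in at about 21 s without seeing the verdict: the nut is loose at about 4.8 rad, the pusher is fully back at its stop, the wedge is jammed against the bar (it held against a 26 N push, reading 42–43 mm against the 41 mm limit), and I touched none of the crockery, shaker or canister.

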